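Load one pupil's stamping set into the pocket tray

ROBOT

A 6-joint arm with a two-finger parallel gripper is mounted at the origin on the work surface; the furniture and walls round the work are solid. World frame = base frame: x ahead of the robot, y to its left, z up, the work surface at z = 0. Lengths are in m, angles in rad, forces in N, time in s.
With the tool pointing down it reaches from about 0.35 to 0.975 m from the base axis. Payload 4.9 kg.
Tool frame: the origin (TCP) lies on the centre line of the jaws, within the pads' length; the fingertips stand 14 mm ahead of it and the grasp point (between the pads) lies 5 mm behind it; x points along the fingers, z is the direction in which the jaws open and shut, and the axes are right-handed (so a half turn about x gives the same grasp; the last joint's range is limited). The gripper opens to 85 mm and grips with 20 to 120 N. Pads are 22 mm wide; open, the fingers measure 114 mm over their backs; the gripper's body (76 mm by 85 mm) begins 54 mm behind the grasp point. The pads swing forward as they close: fully open they stand 13 mm farther back than shut.
Start: joints at [1.125, 0.053, 1.613, -0, 1.476, -0.119], TCP at [0.201, 0.592, 0.245] pointing down, gripper open.
Joint ranges: [-3.01, 3.01], [-1.01, 2.22], [0.06, 2.58], [-1.02, 4.17], [0.09, 2.62], [-3.14, 3.14]. Speed limits (rad/s): [2.57, 2.57, 3.14, 3.14, 3.14, 3.14].

INTERFACE

Orientations are given as a rotation vector (axis times angle).
In Python, from station import ctrl gives the robot as it stands.
- The arm moves only by the tool move_arm, never from a script. Its argument "increments" is a list that holds one entry, the list of rows, each a list of 4 numbers: the shift along the tool's x, y, z in units of 25 cm (1.0 is 25 cm), then the turn about the tool's x in units of 90 degrees (1.0 is 90 degrees). A call has 1 to 20 rows; each row shifts and turns the commanded pose from where the row before left it, along the tool's axes as they then stand; what a row does not reach is not made up. A row lasts 1/12 s, in which the tool goes at most 41.7 mm and 7.16 degrees, less where a joint would pass 70% of its speed; a pose out of reach is approached as far as the arm can. A call with a number of a shift or a turn outside -1 to 1 is refused whole. A call with a gripper value outside its range is refused whole. "gripper" is the closure, from 0 (fully open) to 1 (shut), set as the call begins (left out, the last holds). The fingers move at their own pace and stop on an object; "squeeze" is the grip in N (left out, the last holds). Time passes only in rows, so rows that do not move let the fingers close. It gives the time, the measured TCP pose, the force and the opening at its end, in the units of the state.
- ctrl.get_obs(): the state, without advancing time (a new reading comes with each control period).
- ctrl.get_image(name): name is "scene" or "top"; returns a dict with "pixels" (480x640x3 uint8, red, green, blue), "depth" (480x640 float32, m along the optical axis (not along the pixel's ray), 0 where there is no reading), "K" (3x3 intrinsics, pixels), "extrinsics" (4x4, takes a point from camera to world coordinates). Camera axes: x right, y up, looking along -z (the intrinsics and any distortion apply to the point x, -y, -z); pixel columns grow to the right and rows downward; lengths in m; the calibration is good to about 2 mm. A picture is of the moment at which its call begins.
- ctrl.finish_job(): hands the job in, once; it reports no verdict.
Trained networks look in the newest picture that a camera, given by its name, has taken for a name from the list of things; names that differ only in an ending like _2 or _b are one class to them, and where a whole thing is asked for, a point or a joint stands for the part that bears it (a point fixed in the world has none). Each returns a list of dicts, best first, with "score" (0 to 1); they miss things now and then, are a little off and sometimes report something else, mostly with a low value. They report only what shows in the picture. A call takes as long as a camera call. They do not tell look-alikes from the thing itself.
- ctrl.trace(camera, target): "region" (480x640 bool, what is visible of it) and "pixel" ([row, column] in pixels, amid what is visible of it).
The state is a dict: "t": time; "q": joint angles; "dq": joint speeds; "effort": joint torques, N m; "tool_pos": TCP position; "tool_rot": TCP orientation; "contact_force": force on the tool from outside, world axes, zero at the start; "wrist_torque": the same for the moment, N m; "opening": finger opening in m.
Only numpy, scipy, OpenCV 4.12 (cv2) and the standard library are available. Lean on these libraries where they do the work, as an engineer would, in place of code of your own. Each camera call takes 0.05 s, during which the arm holds its last target. There are 200 camera calls.

TASK

Make up one pupil's stamping set in the wooden pocket tray: put the wooden stamp, the small ring cutter, the glaze test tile and the larger clay ball each down into the pocket that is cut for it (stamp in the square one, cutter in the larger round one, tile in the oblong one, ball in the smaller round one). The stamp stands upright with its knob up and its sides along those of its pocket, the cutter lies flat with the same side up as now, and the tile lies flat, right side up, with its long side along the long side of its pocket. Leave the large ring cutter and the small clay ball where they are.

Things in the scene. Friction and masses are not known exactly. Their poses are not given: they have to be found in the camera images.
- stamp_center (a point): Wooden pattern stamp, standing upright: a 34 x 34 mm block, 32 mm high, with a round knob 22 mm across on it, 58 mm high in all; point at its centre, 29 mm above its foot; z up, x and y along the sides of the block. Take it by the knob, which fills the top 26 mm.
- cutter_center (a point): Small tin ring cutter: 48 mm across the rolled rim at the top, 44 mm below it, 22 mm high, lying flat rim up; point at its centre, 11 mm above its foot. Take it across the outside: its inside cannot be entered (it acts as a solid disc).
- tile_center (a point): Glaze test tile of red clay, 34 x 50 mm, body 7 mm thick (8 mm with the glaze), lying flat; point at its centre, 3.5 mm above its underside; y along its 50 mm side, x along its 34 mm side. Take it across the 34 mm width.
- ball_center (a point): The larger clay ball, 35 mm across, 32 mm high, firm and slightly uneven, resting on a flattish spot; point at its centre, 16 mm above its foot at the start.
- big_cutter_center (a point): Large tin ring cutter, 70 mm across, 24 mm high, lying flat; not part of the set, to be left alone. Point at its centre, 12 mm up.
- small_ball_center (a point): The smaller clay ball, 24 mm across; not part of the set, to be left alone. Point at its centre, 11.5 mm up at the start.
- stamp_pocket (a point): The square cork-floored pocket, 50 x 50 mm, for the stamp (the point at the middle of the pocket's floor, 13 mm above the table; x and y along the tray's sides, z up). The insert is a 70 x 76 x 14 mm light wooden block fixed in the tray; its top is 6 mm above this floor. The four inserts sit in any arrangement in the tray.
- cutter_pocket (a point): The larger round pocket, 60 mm across, for the small ring cutter (the point at the middle of the pocket's floor, 13 mm above the table; x and y along the tray's sides, z up). The insert is a 70 x 76 x 14 mm light wooden block fixed in the tray; its top is 6 mm above this floor. The four inserts sit in any arrangement in the tray.
- tile_pocket (a point): The oblong pocket, 50 mm along x and 66 mm along y, for the tile (the point at the middle of the pocket's floor, 13 mm above the table; x and y along the tray's sides, z up). The insert is a 70 x 76 x 14 mm light wooden block fixed in the tray; its top is 6 mm above this floor. The four inserts sit in any arrangement in the tray.
- ball_pocket (a point): The smaller round pocket, 44 mm across, for the larger ball (the point at the middle of the pocket's floor, 13 mm above the table; x and y along the tray's sides, z up). The insert is a 70 x 76 x 14 mm light wooden block fixed in the tray; its top is 6 mm above this floor. The four inserts sit in any arrangement in the tray. The tray's rim (158 x 170 mm outside) is level with the insert tops, 19 mm above the table; the tray is fixed to the table.
There are look-alikes about, which are no part of the job. What is shaped like the part that bears tile_center but orange is not meant.

How it is judged:
By the outcome, as a careful person would: the job done as asked, in the order asked, and still so for the second after the job is handed in, with the robot touching nothing.
It also fails if it takes over 106 s, if anything falls off the work surface, if the arm or the gripper's body presses on something with over 40 N, if the wrist force passes 120 N, or if a joint passes its speed limit or range.

## Working session

There is one attempt and no reset: what is moved stays moved. The work goes in short steps, Python scripts to look and compute and a tool call to move; the robot and the scene stay as the last step left them, time stands still between calls to the robot, and variables do not carry over. Pictures are saved under pics/ and viewed, about 12 in all and at most 16, crops included, and the job is handed in when it is done.

Besides the shell and the picture viewer there is one more tool, called after ">>>" as name(argument=value, ...), one argument or row to a line, values as JSON. move_arm: Moves the arm, as the interface text tells. Shifts and turns lie within -1 to 1; 1 stands for 25 cm of shift or 90 degrees of turn. Its arguments: {"type":"object","properties":{"increments":{"type":"array","items":{"type":"array","items":{"type":"array","items":{"type":"number","minimum":-1,"maximum":1}}}},"gripper":{"type":"number"},"squeeze":{"type":"number"}},"required":["increments"]}

```bash
ls; mkdir -p pics; cat > h.py <<'E'
import numpy as np, cv2
from scipy.spatial.transform import Rotation as R
from station import ctrl
def cloud(im):
    d=im['depth']; K=im['K']; E=im['extrinsics']
    v,u=np.mgrid[0:480,0:640]
    x=(u-K[0,2])/K[0,0]*d; y=(v-K[1,2])/K[1,1]*d
    P=np.stack([x,-y,-d],-1)
    return P@E[:3,:3].T+E[:3,3]
def save(im,name,crop=None,s=1):
    p=im['pixels'][:,:,::-1]
    if crop: r0,r1,c0,c1=crop; p=p[r0:r1,c0:c1]
    cv2.imwrite('pics/'+name,cv2.resize(p,None,fx=s,fy=s,interpolation=cv2.INTER_CUBIC))
E
python3 - <<'E'
from h import *
o=ctrl.get_obs()
print(o['t'],o['tool_pos'],R.from_rotvec(o['tool_rot']).as_matrix().round(3),o['opening'])
for c in ['top','scene']:
    im=ctrl.get_image(c); save(im,c+'1.png'); P=cloud(im)
    print(c,im['K'].round(1).tolist(),im['extrinsics'].round(3).tolist())
    for n in ['stamp_center','cutter_center','tile_center','ball_center','big_cutter_center','small_ball_center','stamp_pocket','cutter_pocket','tile_pocket','ball_pocket']:
        for r in ctrl.trace(c,n)[:4]:
            m=r['region']&(im['depth']>0); q=P[m]
            print(n,round(r['score'],2),np.round(r['pixel']),m.sum(),np.median(q,0).round(3) if m.any() else '',np.percentile(q[:,2],[2,98]).round(3) if m.any() else '')
E
```

```text
pics
0.0 [0.20038661 0.59136031 0.24405725] [[-0.001 -0.947  0.321]
 [-0.002  0.321  0.947]
 [-1.     0.    -0.002]] 0.08556538821117966
top [[530.8, 0.0, 317.8], [0.0, 530.8, 247.0], [0.0, 0.0, 1.0]] [[-0.019, 0.985, -0.173, 0.235], [-1.0, -0.021, -0.007, -0.033], [-0.011, 0.172, 0.985, 1.156], [0.0, 0.0, 0.0, 1.0]]
stamp_center 0.73 [253. 369.] 279 [ 0.415 -0.135  0.032] [-0.001  0.058]
stamp_center 0.54 [237. 189.] 1084 [0.464 0.259 0.015] [0.007 0.021]
cutter_center 0.48 [212. 412.] 54 [ 0.501 -0.234  0.017] [-0.     0.024]
tile_center 0.82 [285. 464.] 342 [ 0.347 -0.341  0.007] [0.002 0.012]
tile_center 0.76 [226. 332.] 332 [ 0.486 -0.056  0.006] [0.    0.012]
ball_center 0.72 [243. 444.] 170 [ 0.439 -0.297  0.026] [0.017 0.034]
big_cutter_center 0.66 [216. 492.] 174 [ 0.485 -0.403  0.014] [0.001 0.026]
stamp_pocket 0.55 [236. 191.] 1063 [0.464 0.258 0.015] [0.008 0.021]
cutter_pocket 0.84 [267. 184.] 1145 [0.393 0.265 0.014] [0.008 0.021]
cutter_pocket 0.59 [210. 404.] 175 [ 0.5   -0.216  0.01 ] [-0.005  0.024]
tile_pocket 0.95 [270. 219.] 1115 [0.387 0.187 0.013] [0.008 0.021]
[... 331 characters left out ...]
ter 0.56 [265. 363.] 301 [ 0.408 -0.138  0.029] [0.003 0.056]
cutter_center 0.69 [246. 347.] 207 [ 0.48  -0.054  0.007] [-0.002  0.01 ]
cutter_center 0.62 [260. 402.] 292 [ 0.497 -0.213  0.011] [-0.003  0.023]
tile_center 0.75 [316. 434.] 294 [ 0.342 -0.34   0.007] [0.001 0.011]
tile_center 0.48 [247. 345.] 156 [ 0.48  -0.053  0.007] [0.002 0.01 ]
big_cutter_center 0.86 [289. 472.] 565 [ 0.483 -0.386  0.012] [-0.003  0.025]
small_ball_center 0.63 [245. 308.] 63 [0.426 0.023 0.016] [0.005 0.022]
stamp_pocket 0.6 [216. 243.] 371 [0.465 0.264 0.017] [0.011 0.022]
tile_pocket 0.61 [235. 255.] 279 [0.402 0.178 0.015] [0.011 0.287]
ball_pocket 0.61 [224. 265.] 387 [0.461 0.187 0.018] [0.011 0.022]
```

```bash
python3 - <<'E'
from h import *
im=ctrl.get_image('top'); save(im,'topc.png',(170,320,140,540),2)
p=cv2.imread('pics/topc.png')
im=ctrl.get_image('scene'); save(im,'scenec.png',(190,350,200,540),2.3)
E
```

```text
(no output)
```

View pics/topc.png

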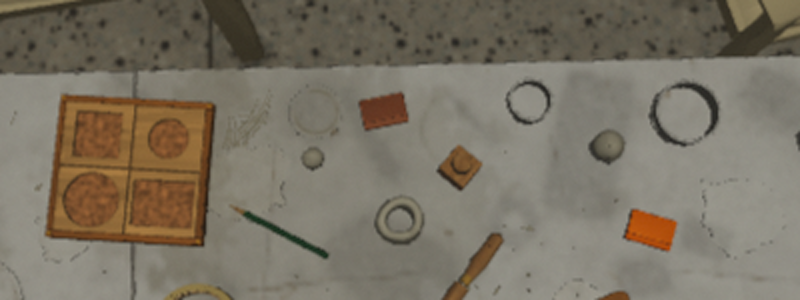

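View pics/scenec.png

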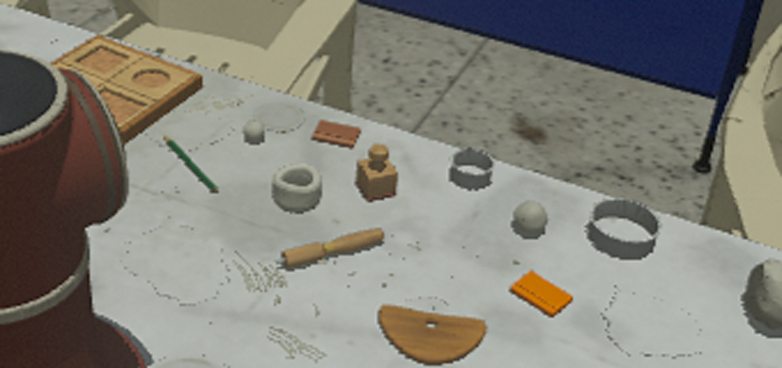

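View pics/scene1.png

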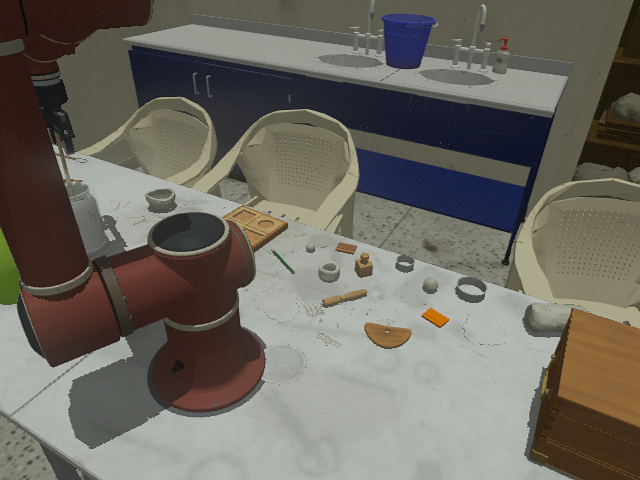

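Candidates (top camera, row, col): the tile is the dark-red slab at (226,332), and the orange one at (285,464) is the look-alike. The small ring cutter is at (221,404). The large one (226,482) and the clay ring (280,340) are not wanted. The larger ball is at (243,444) and the small one (249,296) stays. The stamp is at (253,370). The tray is at left, with the square pocket far-left, ball pocket far-right, cutter pocket near-left and oblong pocket near-right.

Next is the precise measurement, on rectified views at each object's height.

```bash
cat >> h.py <<'E'
def rect(im,x0,x1,y0,y1,h,res=0.0005):
    # ortho view at height h: rows = x descending, cols = y descending
    xs=np.arange(x1,x0,-res); ys=np.arange(y1,y0,-res)
    Y,X=np.meshgrid(ys,xs); W=np.stack([X,Y,np.full_like(X,h)],-1)
    E=im['extrinsics']; c=(W-E[:3,3])@E[:3,:3]; K=im['K']
    u=K[0,0]*c[...,0]/-c[...,2]+K[0,2]; v=K[1,1]*-c[...,1]/-c[...,2]+K[1,2]
    return cv2.remap(im['pixels'],u.astype(np.float32),v.astype(np.float32),cv2.INTER_CUBIC)[:,:,::-1]
E
python3 - <<'E'
from h import *
im=ctrl.get_image('top'); P=cloud(im); ok=im['depth']>0
def sel(x,y,r,z0,z1):
    m=ok&(np.hypot(P[...,0]-x,P[...,1]-y)<r)&(P[...,2]>z0)&(P[...,2]<z1); return P[m]
def mar(q):
    c,s,a=cv2.minAreaRect((q[:,:2]*1000).astype(np.float32)); return np.round(c,1),np.round(s,1),round(a,1),len(q)
print('table z',np.median(sel(.43,-.05,.05,-.02,.02)[:,2]))
print('tray',mar(sel(.425,.22,.13,.016,.024)), np.median(sel(.425,.22,.13,.016,.024)[:,2]))
print('stampblk',mar(sel(.415,-.135,.04,.026,.038)),'knob',sel(.415,-.135,.04,.048,.07).mean(0),mar(sel(.415,-.135,.04,.048,.07)))
print('tile',mar(sel(.486,-.056,.04,.004,.012)))
print('ball',mar(sel(.439,-.297,.03,.012,.04)),sel(.439,-.297,.03,.012,.04).mean(0))
print('cutter',mar(sel(.5,-.216,.045,.015,.03)))
print('big',mar(sel(.485,-.385,.06,.015,.03)))
print('sball',mar(sel(.43,.02,.03,.008,.03)))
V=[rect(im,.46,.37,-.18,-.09,.032),rect(im,.54,.45,-.26,-.17,.022),rect(im,.53,.44,-.1,-.01,.008),rect(im,.48,.39,-.34,-.25,.016)]
for v in V:
    for k in range(20,180,20): v[k,::4]=(255,255,0); v[::4,k]=(255,255,0)
T=rect(im,.53,.33,.32,.12,.019,.0005)
for k in range(40,400,40): T[k,::4]=(255,255,0); T[::4,k]=(255,255,0)
A=np.vstack([np.hstack(V[:2]),np.hstack(V[2:])])
A=np.hstack([cv2.resize(A,(400,400)),T]); cv2.imwrite('pics/rect.png',A)
s=ctrl.get_image('scene'); Q=cloud(s); m=(s['depth']>0)&(np.hypot(Q[...,0]-.2,Q[...,1]-.59)<.09)&(Q[...,2]>.1)&(Q[...,2]<.4)
q=Q[m]; print('grip',q.shape, np.percentile(q[:,2],[0,1,3,10]) if len(q) else '')
m=ok&(np.hypot(P[...,0]-.2,P[...,1]-.59)<.09); print(m.sum())
E
```

```text
table z -0.0010567188877872447
tray (array([425. , 222.3]), array([170.2, 157.8]), 85.5, 2529) 0.018024849707313217
stampblk (array([ 418.5, -135.8]), array([34., 34.]), 48.3, 163) knob [ 0.41789026 -0.13541402  0.05389209] (array([ 418.2, -135.7]), array([19.1, 18.9]), 89.1, 79)
tile (array([486. , -55.4]), array([34.1, 49.7]), 11.0, 283)
ball (array([ 439.6, -298.6]), array([32.3, 29.8]), 39.1, 184) [ 0.43837832 -0.29704459  0.02508752]
cutter (array([ 491.8, -215.6]), array([46.3, 45.8]), 87.6, 97)
big (array([ 474.2, -386.8]), array([69.3, 68.2]), 83.7, 172)
sball (array([433.1,  23.5]), array([22. , 21.6]), 57.3, 92)Traceback (most recent call last):
  File "<stdin>", line 15, in <module>
  File "h.py", line 20, in rect
    return cv2.remap(im['pixels'],u.astype(np.float32),v.astype(np.float32),cv2.INTER_CUBIC)[:,:,::-1]
           ~~~~~~~~~^^^^^^^^^^^^^^^^^^^^^^^^^^^^^^^^^^^^^^^^^^^^^^^^^^^^^^^^^^^^^^^^^^^^^^^^
cv2.error: OpenCV(4.12.0) /io/opencv/modules/imgproc/src/imgwarp.cpp:1703: error: (-215:Assertion failed) !_map1.empty() in function 'remap'
```

```bash
python3 - <<'E'
from h import *
im=ctrl.get_image('top'); P=cloud(im); ok=im['depth']>0
V=[rect(im,.37,.46,-.18,-.09,.032),rect(im,.45,.54,-.26,-.17,.022),rect(im,.44,.53,-.1,-.01,.008),rect(im,.39,.48,-.34,-.25,.016)]
V=[np.ascontiguousarray(cv2.resize(v,(180,180))) for v in V]
for v in V:
    for k in range(20,180,20): v[k,::4]=(255,255,0); v[::4,k]=(255,255,0)
T=np.ascontiguousarray(cv2.resize(rect(im,.33,.53,.12,.32,.019),(400,400)))
for k in range(40,400,40): T[k,::4]=(255,255,0); T[::4,k]=(255,255,0)
A=np.vstack([np.hstack(V[:2]),np.hstack(V[2:])])
A=np.hstack([cv2.resize(A,(400,400)),T]); cv2.imwrite('pics/rect.png',A)
s=ctrl.get_image('scene'); Q=cloud(s); m=(s['depth']>0)&(np.hypot(Q[...,0]-.2,Q[...,1]-.59)<.09)&(Q[...,2]>.1)&(Q[...,2]<.4)
q=Q[m]; print('grip',q.shape, np.percentile(q[:,2],[0,1,3,10]) if len(q) else '')
m=ok&(np.hypot(P[...,0]-.2,P[...,1]-.59)<.09); print(m.sum())
E
```

```text
grip (1996, 3) [0.10129601 0.12771853 0.13757787 0.15588077]
4483
```

View pics/rect.png

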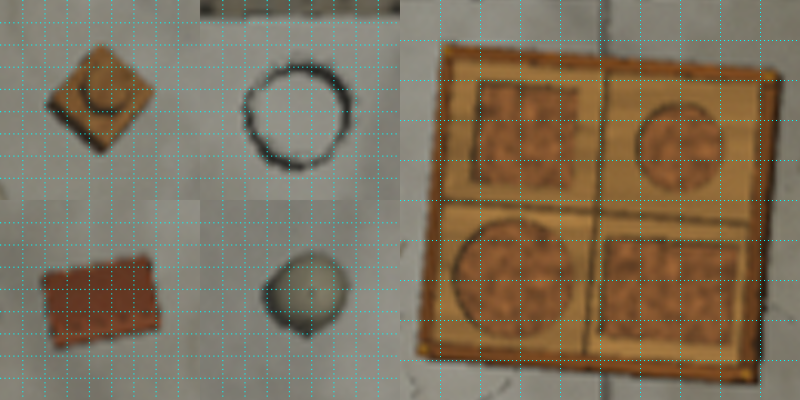

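```bash
cat >> h.py <<'E'
def plan(*wps,step=.15,tstep=.07):
    """wps: (x,y,z,yaw_deg) ; prints turn rows then shift rows, in tool units, from the measured pose"""
    o=ctrl.get_obs(); M=R.from_rotvec(o['tool_rot']).as_matrix(); p=o['tool_pos']
    print('t',round(o['t'],2),'pos',p.round(4),'yaw',np.degrees(np.arctan2(M[1,2],M[0,2])).round(2),'tiltx',M[:,0].round(4),'open',round(o['opening'],4),'F',np.round(o['contact_force'],1))
    for w in wps:
        yaw=np.degrees(np.arctan2(M[1,2],M[0,2])); dy=-((w[3]-yaw+180)%360-180)
        if abs(dy)>.3:
            n=int(np.ceil(abs(dy)/90/tstep)); print(' turn',n,'x',round(dy/90/n,4)); M=M@R.from_euler('x',dy,degrees=True).as_matrix()
        d=M.T@(np.array(w[:3])-p)/.25; n=max(1,int(np.ceil(np.linalg.norm(d)/step)))
        print(' shift',n,'x',(d/n).round(4)); p=np.array(w[:3])
E
python3 -c "
from h import *
plan((.45,.25,.26,71.3),(.418,-.1355,.15,48.3))"
```

```text
t 1.35 pos [0.2006 0.5919 0.2453] yaw 71.27 tiltx [-0.  0. -1.] open 0.0854 F [ 0.8  0.1 -0.2]
 shift 12 x [-0.0049 -0.1153 -0.0813]
 turn 4 x 0.0638
 shift 11 x [ 0.04   -0.0846 -0.1124]
```

>>> move_arm(
  increments=[
    [[-0.1,0,0,0],[0.003,-0.115,-0.081,0],[0.003,-0.115,-0.081,0],[0.003,-0.115,-0.081,0],[0.003,-0.115,-0.081,0],[0.003,-0.115,-0.081,0],[0.003,-0.115,-0.081,0],[0.003,-0.115,-0.081,0],[0.003,-0.115,-0.081,0],[0.003,-0.115,-0.081,0],[0.003,-0.115,-0.081,0],[0.003,-0.115,-0.081,0],[0.003,-0.115,-0.081,0]],
  ],
)

```text
t: 2.43
tool_pos: [0.4501, 0.2495, 0.2616]
tool_rot: [-0.965, 1.346, 0.965]
contact_force: [0.2, -0.2, 0.2]
opening: 0.0856
```

>>> move_arm(
  increments=[
    [[0,0,0,0.064],[0,0,0,0.064],[0,0,0,0.064],[0,0,0,0.063],[0.04,-0.085,-0.112,0],[0.04,-0.085,-0.112,0],[0.04,-0.085,-0.112,0],[0.04,-0.085,-0.112,0],[0.04,-0.085,-0.112,0],[0.04,-0.085,-0.112,0],[0.04,-0.085,-0.112,0],[0.04,-0.085,-0.112,0],[0.04,-0.085,-0.112,0],[0.04,-0.085,-0.112,0],[0.04,-0.085,-0.112,0],[0,0,0,0]],
  ],
)

```text
t: 3.77
tool_pos: [0.4176, -0.1388, 0.1497]
tool_rot: [-0.654, 1.473, 0.654]
contact_force: [-0.1, 0.5, 0.2]
opening: 0.0855
```

```bash
python3 - <<'E'
from h import *
plan((.418,-.1355,.13,48.3),(.418,-.1355,.052,48.3))
s=ctrl.get_image('scene'); save(s,'s2.png',(150,310,280,460),4); Q=cloud(s); t=ctrl.get_obs()['tool_pos']
for n,P,i in (('scene',Q,s),):
    m=(i['depth']>0)&(np.hypot(P[...,0]-t[0],P[...,1]-t[1])<.07)&(P[...,2]>.075)&(P[...,2]<.35)
    print(n,m.sum(),np.percentile(P[m][:,2],[0,1,2,5,10,20]).round(4))
E
```

```text
t 3.77 pos [ 0.4176 -0.1388  0.1497] yaw 47.96 tiltx [-0.0026 -0.0011 -1.    ] open 0.0855 F [-0.1  0.5  0.2]
 turn 1 x -0.0037
 shift 1 x [0.0788 0.0073 0.0111]
 shift 3 x [ 1.04e-01 -1.00e-04  3.00e-04]
scene 2321 [0.148  0.153  0.1571 0.1665 0.1818 0.2147]
```

View pics/s2.png

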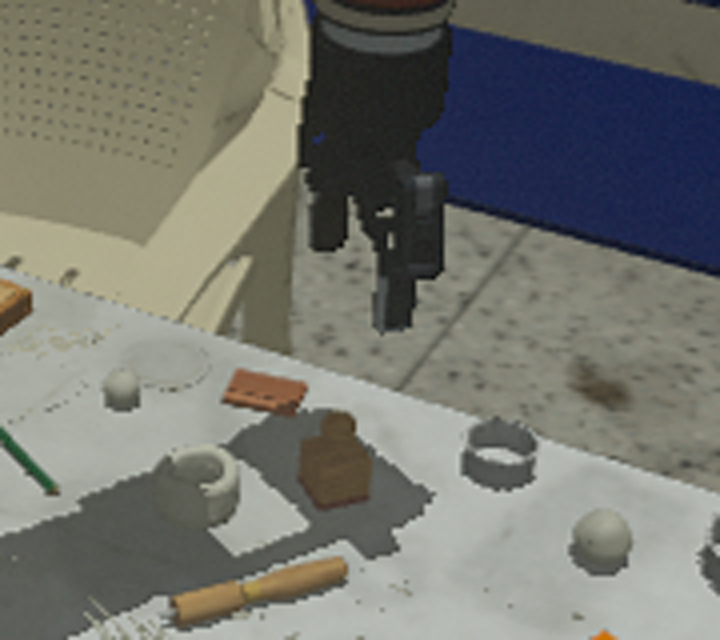

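The gripper is over the stamp. Open tips stand about 1.5 mm ahead of the TCP, so the 14 mm figure holds when shut. Now down onto the knob.

>>> move_arm(
  increments=[
    [[0.08,0.007,0.011,0],[0.105,0,0,0],[0.105,0,0,0],[0.07,0,0,0],[0.03,0,0,0],[0,0,0,0],[0,0,0,0]],
  ],
  gripper=0.3,
)

```text
t: 4.4
tool_pos: [0.4203, -0.1309, 0.0545]
tool_rot: [-0.66, 1.468, 0.659]
contact_force: [0.6, -0.1, 0.6]
opening: 0.0598
```

```bash
python3 - <<'E'
from h import *
plan((.418,-.1355,.052,48.3))
E
```

```text
t 4.4 pos [ 0.4203 -0.1309  0.0545] yaw 48.38 tiltx [ 7.e-04 -2.e-04 -1.e+00] open 0.0598 F [ 0.6 -0.1  0.6]
 shift 1 x [ 0.0101 -0.0055 -0.0198]
```

>>> move_arm(
  increments=[
    [[0.01,-0.006,-0.02,0],[0,0,0,0],[0,0,0,0],[0,0,0,0]],
  ],
)

```text
t: 4.73
tool_pos: [0.418, -0.1364, 0.0522]
tool_rot: [-0.659, 1.467, 0.657]
contact_force: [-0.2, -0.3, -0.4]
opening: 0.0598
```

>>> move_arm(
  increments=[
    [[0,0,0,0],[0,0,0,0],[0,0,0,0],[0,0,0,0],[0,0,0,0],[0,0,0,0],[0,0,0,0],[0,0,0,0],[0,0,0,0],[0,0,0,0],[0,0,0,0],[0,0,0,0]],
  ],
  gripper=1,
  squeeze=40,
)

```text
t: 5.73
tool_pos: [0.4177, -0.136, 0.0515]
tool_rot: [-0.659, 1.468, 0.659]
contact_force: [-0.3, 0.5, 3.2]
opening: 0.0184
```

>>> move_arm(
  increments=[
    [[-0.05,0,0,0],[-0.1,0,0,0],[-0.1,0,0,0],[-0.1,0,0,0],[-0.05,0,0,0],[0,0,0,0],[0,0,0,0],[0,0,0,0],[0,0,0,0]],
  ],
)

```text
t: 6.48
tool_pos: [0.4163, -0.1354, 0.1491]
tool_rot: [-0.657, 1.471, 0.661]
contact_force: [0.4, 0.3, -0.6]
opening: 0.0187
```

```bash
python3 - <<'E'
from h import *
plan((.4629,.2575,.152,85.5))
s=ctrl.get_image('scene'); save(s,'s3.png',(170,310,290,430),5); Q=cloud(s); t=ctrl.get_obs()['tool_pos']
im=ctrl.get_image('top')
for n,i in (('scene',s),('top',im)):
    P=cloud(i)
    for r in ctrl.trace(n,'stamp_center')[:2]:
        m=r['region']&(i['depth']>0); q=P[m]
        print(n,r['score'],r['pixel'],q.mean(0).round(4),np.percentile(q[:,2],[0,2,10,90]).round(4))
E
```

```text
t 6.48 pos [ 0.4163 -0.1354  0.1491] yaw 48.32 tiltx [-0.0034  0.0016 -1.    ] open 0.0187 F [ 0.4  0.3 -0.6]
 turn 6 x -0.0688
 shift 11 x [-0.0009 -0.0057  0.1438]
scene 0.53 [232.7, 365.1] [ 0.4363 -0.1225  0.0964] [-0.7851 -0.7772  0.1011  0.1298]
top 0.4 [252.2, 367.3] [ 0.4044 -0.1277  0.1232] [0.0985 0.1001 0.1064 0.131 ]
```

View pics/s3.png

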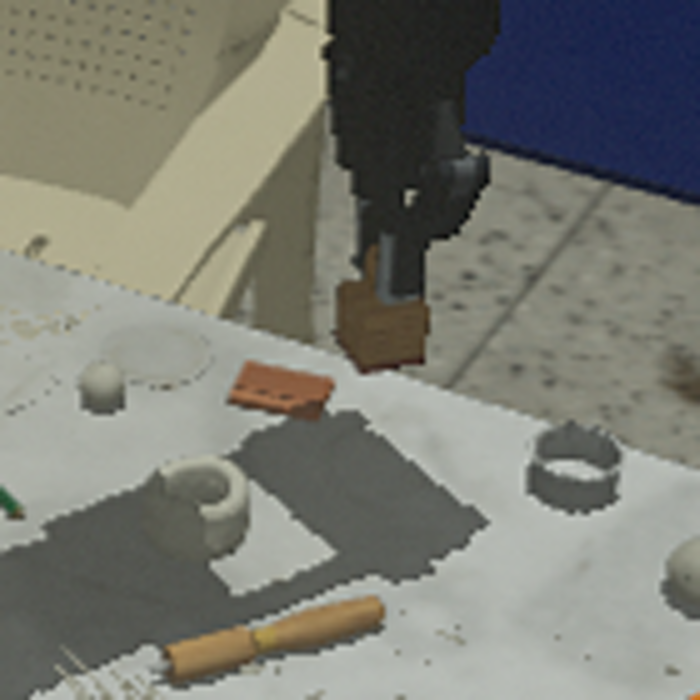

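Stamp is held upright by its knob, with the foot at about z=0.097. Carrying it to the square pocket.

>>> move_arm(
  increments=[
    [[0,0,0,-0.069],[0,0,0,-0.069],[0,0,0,-0.069],[0,0,0,-0.069],[0,0,0,-0.069],[0,0,0,-0.068],[0,-0.006,0.144,0],[0,-0.006,0.144,0],[0,-0.006,0.144,0],[0,-0.006,0.144,0],[0,-0.006,0.144,0],[0,-0.006,0.144,0],[0,-0.006,0.144,0],[0,-0.006,0.144,0],[0,-0.006,0.144,0],[0,-0.006,0.144,0],[0,-0.006,0.144,0]],
  ],
)

```text
t: 8.1
tool_pos: [0.4647, 0.2594, 0.1509]
tool_rot: [-1.152, 1.246, 1.152]
contact_force: [0.1, -0.6, -0.6]
opening: 0.0184
```

>>> move_arm(
  increments=[
    [[0,0,0,0],[0,0,0,0],[0,0,0,0],[0,0,0,0],[0,0,0,0],[0,0,0,0]],
  ],
)

```text
t: 8.6
tool_pos: [0.4651, 0.2565, 0.1513]
tool_rot: [-1.15, 1.246, 1.15]
contact_force: [0.7, -0.6, -0.8]
opening: 0.0184
```

```bash
python3 - <<'E'
from h import *
plan((.4629,.2575,.09,85.5),(.4629,.2575,.0655,85.5))
im=ctrl.get_image('top'); P=cloud(im)
r=ctrl.trace('top','stamp_center')
for r in r[:2]:
    q=P[r['region']&(im['depth']>0)]; print(r['score'],r['pixel'],np.median(q,0).round(3))
save(im,'t4.png',(190,310,150,270),5)
E
```

```text
t 8.6 pos [0.4651 0.2565 0.1513] yaw 85.4 tiltx [ 1.e-04 -0.e+00 -1.e+00] open 0.0184 F [ 0.7 -0.6 -0.8]
 shift 2 x [0.1227 0.0046 0.0016]
 shift 1 x [0.098 0.    0.   ]
```

View pics/t4.png

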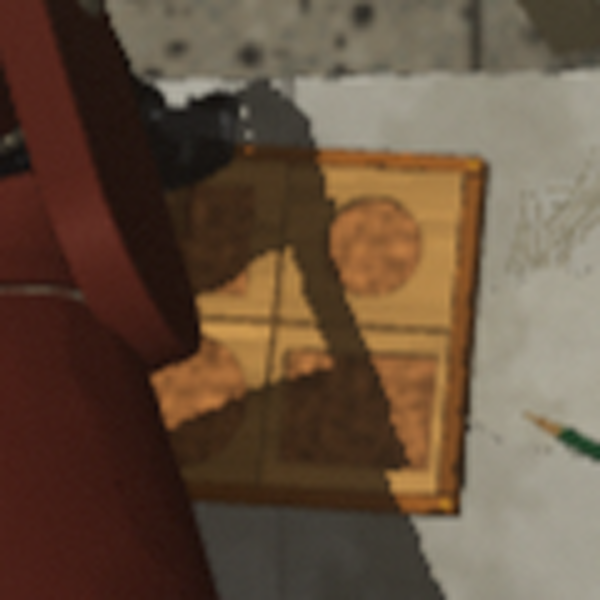

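Top view is blocked by the arm, but the tray has not moved. Trusting the pose, I'm lowering with a slow last part.

>>> move_arm(
  increments=[
    [[0.1,0.009,0.003,0],[0.1,0,0,0],[0.05,0,0,0],[0.04,0,0,0],[0.02,0,0,0],[0.02,0,0,0],[0.012,0,0,0],[0,0,0,0],[0,0,0,0],[0,0,0,0],[0,0,0,0]],
  ],
)

```text
t: 9.62
tool_pos: [0.4633, 0.2586, 0.0666]
tool_rot: [-1.151, 1.244, 1.151]
contact_force: [-0.2, 0.4, -0.4]
opening: 0.0189
```

```bash
python3 - <<'E'
from h import *
plan((.4629,.2575,.0648,85.5))
E
```

```text
t 9.62 pos [0.4633 0.2586 0.0666] yaw 85.5 tiltx [ 1.2e-03  4.0e-04 -1.0e+00] open 0.0189 F [-0.2  0.4 -0.4]
 shift 1 x [ 0.007   0.0014 -0.0047]
```

>>> move_arm(
  increments=[
    [[0.004,0,0,0],[0.003,0,0,0],[0,0,0,0],[0,0,0,0],[0,0,0,0]],
  ],
)

```text
t: 10.03
tool_pos: [0.4632, 0.2586, 0.0646]
tool_rot: [-1.151, 1.244, 1.151]
contact_force: [0.4, 0.2, 2.4]
opening: 0.0184
```

>>> move_arm(
  increments=[
    [[0,0,0,0],[0,0,0,0],[0,0,0,0],[0,0,0,0],[0,0,0,0],[0,0,0,0]],
  ],
  gripper=0.45,
)

```text
t: 10.53
tool_pos: [0.4628, 0.2583, 0.0639]
tool_rot: [-1.151, 1.246, 1.151]
contact_force: [-0.5, -0.1, 1.0]
opening: 0.0472
```

>>> move_arm(
  increments=[
    [[-0.05,0,0,0],[-0.1,0,0,0],[-0.15,0,0,0],[-0.15,0,0,0],[0,0,0,0],[0,0,0,0],[0,0,0,0]],
  ],
)

```text
t: 11.12
tool_pos: [0.4629, 0.2585, 0.1772]
tool_rot: [-1.151, 1.244, 1.151]
contact_force: [0.6, 0.5, -1.2]
opening: 0.0472
```

```bash
python3 - <<'E'
from h import *
plan((.4905,-.215,.12,85.5),(.4905,-.215,.03,85.5))
E
```

```text
t 11.12 pos [0.4629 0.2585 0.1772] yaw 85.5 tiltx [ 9.e-04  4.e-04 -1.e+00] open 0.0472 F [ 0.6  0.5 -1.2]
 shift 13 x [ 0.0176 -0.0199 -0.1446]
 shift 3 x [ 1.2e-01  1.0e-04 -1.0e-04]
```

>>> move_arm(
  increments=[
    [[0.0175,-0.02,-0.145,0],[0.0175,-0.02,-0.145,0],[0.0175,-0.02,-0.145,0],[0.0175,-0.02,-0.145,0],[0.0175,-0.02,-0.145,0],[0.0175,-0.02,-0.145,0],[0.0175,-0.02,-0.145,0],[0.0175,-0.02,-0.145,0],[0.0175,-0.02,-0.145,0],[0.0175,-0.02,-0.145,0],[0.0175,-0.02,-0.145,0],[0.0175,-0.02,-0.145,0],[0.0175,-0.019,-0.14,0],[0,0,0,0],[0,0,0,0],[0,0,0,0],[0,0,0,0],[0,0,0,0]],
  ],
  gripper=0,
)

```text
t: 12.62
tool_pos: [0.4903, -0.2138, 0.1193]
tool_rot: [-1.152, 1.245, 1.153]
contact_force: [-0.2, 0.8, 0.7]
opening: 0.0851
```

```bash
python3 - <<'E'
from h import *
plan((.4905,-.215,.02,85.5))
im=ctrl.get_image('top'); P=cloud(im); ok=im['depth']>0
def sel(x,y,r,z0,z1):
    m=ok&(np.hypot(P[...,0]-x,P[...,1]-y)<r)&(P[...,2]>z0)&(P[...,2]<z1); return P[m]
q=sel(.463,.2575,.04,.036,.052); print('stamp blk',[np.round(a,1) for a in cv2.minAreaRect((q[:,:2]*1000).astype(np.float32))],len(q),np.median(q[:,2]), sel(.463,.2575,.04,.052,.1)[:,2].max())
E
```

```text
t 12.62 pos [ 0.4903 -0.2138  0.1193] yaw 85.6 tiltx [-7.e-04  6.e-04 -1.e+00] open 0.0851 F [-0.2  0.8  0.7]
 shift 3 x [ 0.1324 -0.0005 -0.0016]
stamp blk [array([462.8, 258.1]), array([35.3, 34.6]), np.float64(85.9)] 181 0.0429760649128994 0.0711130120706216
```

The stamp is seated at (462.8, 258.1), yaw within 0.5°, block top at 45 mm as it should be. Now the cutter.

>>> move_arm(
  increments=[
    [[0.13,0,-0.004,0],[0.13,0,0,0],[0.08,0,0,0],[0.04,0,0,0],[0.017,0,0,0],[0,0,0,0],[0,0,0,0],[0,0,0,0],[0,0,0,0]],
  ],
)

```text
t: 13.42
tool_pos: [0.4916, -0.2169, 0.0222]
tool_rot: [-1.154, 1.244, 1.148]
contact_force: [-0.0, 0.2, 0.7]
opening: 0.0853
```

>>> move_arm(
  increments=[
    [[0,0,0,0],[0,0,0,0],[0,0,0,0],[0,0,0,0],[0,0,0,0],[0,0,0,0],[0,0,0,0],[0,0,0,0],[0,0,0,0],[0,0,0,0]],
  ],
  gripper=1,
  squeeze=30,
)

```text
t: 14.25
tool_pos: [0.4906, -0.2162, 0.0212]
tool_rot: [-1.151, 1.245, 1.151]
contact_force: [-1.6, 1.8, 5.5]
opening: 0.044
```

```bash
python3 - <<'E'
from h import *
plan((.3931,.2629,.13,85.5))
s=ctrl.get_image('scene'); save(s,'s5.png',(190,290,360,460),6)
E
```

```text
t 14.25 pos [ 0.4906 -0.2162  0.0212] yaw 85.5 tiltx [ 0.e+00  2.e-04 -1.e+00] open 0.044 F [-1.6  1.8  5.5]
 shift 14 x [-0.031   0.0385  0.1343]
```

View pics/s5.png

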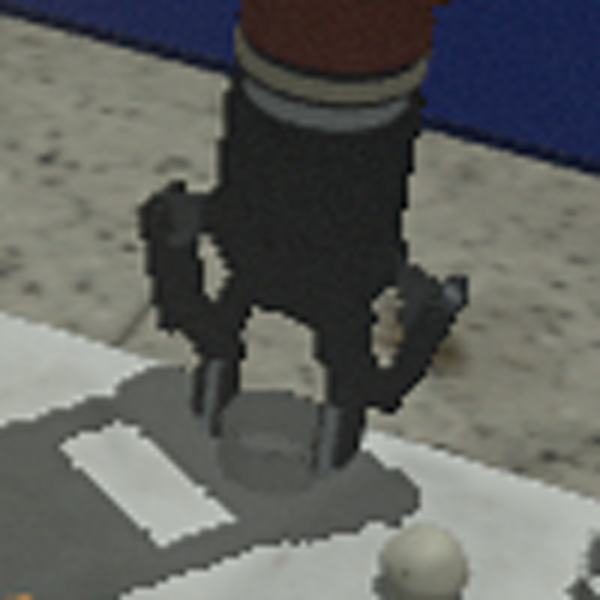

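>>> move_arm(
  increments=[
    [[-0.05,0,0,0],[-0.1,0,0,0],[-0.14,0,0,0],[-0.14,0,0,0],[0,0,0,0],[0,0,0,0],[0,0,0,0]],
  ],
)

```text
t: 14.88
tool_pos: [0.4902, -0.2161, 0.1282]
tool_rot: [-1.151, 1.245, 1.151]
contact_force: [0.2, -0.4, -0.4]
opening: 0.0439
```

```bash
python3 - <<'E'
from h import *
plan((.3931,.2629,.13,85.5))
s=ctrl.get_image('scene'); P=cloud(s); o=ctrl.get_obs()['tool_pos']
t=o; d=s['depth']>0
m=d&(np.abs(P[...,0]-t[0])<.03)&(np.abs(P[...,1]-t[1])<.05)&(P[...,2]>.05)&(P[...,2]<t[2]+.02)
q=P[m]; y=q[:,1]-t[1]
print('ring', np.percentile(q[np.abs(y)<.015][:,2]-t[2],[0,2,5,50,98]).round(4)); 
for a,b in((-.04,-.024),(.024,.04)):
    k=q[(y>a)&(y<b)]; print(a,len(k),np.percentile(k[:,2]-t[2],[0,2,5,20]).round(4) if len(k) else '')
E
```

```text
t 14.88 pos [ 0.4902 -0.2161  0.1282] yaw 85.5 tiltx [ 2.e-04 -2.e-04 -1.e+00] open 0.0439 F [ 0.2 -0.4 -0.4]
 shift 14 x [-0.0006  0.0384  0.1343]
ring [-0.0214 -0.02   -0.0191 -0.0087  0.0022]
-0.04 63 [-0.0133 -0.0078 -0.0051  0.0001]
0.024 42 [-0.008  -0.0078 -0.0071 -0.0003]
```

Ring held, with the foot 21 mm and the tips 8–10 mm below the TCP. Carrying it over.

>>> move_arm(
  increments=[
    [[0,0.038,0.134,0],[0,0.038,0.134,0],[0,0.038,0.134,0],[0,0.038,0.134,0],[0,0.038,0.134,0],[0,0.038,0.134,0],[0,0.038,0.134,0],[0,0.038,0.134,0],[0,0.038,0.134,0],[0,0.038,0.134,0],[0,0.038,0.134,0],[0,0.038,0.134,0],[0,0.038,0.134,0],[0,0.04,0.136,0],[0,0,0,0],[0,0,0,0],[0,0,0,0],[0,0,0,0],[0,0,0,0],[0,0,0,0]],
  ],
)

```text
t: 16.6
tool_pos: [0.3945, 0.2613, 0.1277]
tool_rot: [-1.15, 1.247, 1.15]
contact_force: [-1.3, 0.5, 0.3]
opening: 0.0438
```

```bash
python3 - <<'E'
from h import *
plan((.3931,.2629,.06,85.5),(.3931,.2629,.0345,85.5))
E
```

```text
t 16.6 pos [0.3945 0.2613 0.1277] yaw 85.38 tiltx [-3.e-04 -3.e-04 -1.e+00] open 0.0438 F [-1.3  0.5  0.3]
 shift 2 x [0.1354 0.0029 0.003 ]
 shift 1 x [ 0.102 -0.     0.   ]
```

>>> move_arm(
  increments=[
    [[0.1,0.005,0.004,0],[0.1,0,0,0],[0.08,0,0,0],[0.04,0,0,0],[0.025,0,0,0],[0.015,0,0,0],[0.01,0,0,0],[0,0,0,0],[0,0,0,0],[0,0,0,0],[0,0,0,0]],
  ],
)

```text
t: 17.52
tool_pos: [0.3936, 0.2637, 0.0363]
tool_rot: [-1.151, 1.244, 1.15]
contact_force: [-1.2, 1.1, -0.2]
opening: 0.0438
```

```bash
python3 - <<'E'
from h import *
plan((.3931,.2629,.0345,85.5))
E
```

```text
t 17.52 pos [0.3936 0.2637 0.0363] yaw 85.5 tiltx [ 1.4e-03  7.0e-04 -1.0e+00] open 0.0438 F [-1.2  1.1 -0.2]
 shift 1 x [ 0.007   0.0017 -0.0035]
```

Lower 2 mm, open moderately, then rise.

>>> move_arm(
  increments=[
    [[0.004,0,0,0],[0.003,0,0,0],[0,0,0,0],[0,0,0,0],[0,0,0,0]],
  ],
)

```text
t: 17.93
tool_pos: [0.3934, 0.2636, 0.0343]
tool_rot: [-1.151, 1.245, 1.151]
contact_force: [-1.3, -0.8, 6.1]
opening: 0.0441
```

>>> move_arm(
  increments=[
    [[0,0,0,0],[0,0,0,0],[0,0,0,0],[0,0,0,0],[0,0,0,0]],
  ],
  gripper=0.2,
)

```text
t: 18.35
tool_pos: [0.3928, 0.2633, 0.0334]
tool_rot: [-1.151, 1.246, 1.151]
contact_force: [-0.1, 0.0, -0.3]
opening: 0.0681
```

>>> move_arm(
  increments=[
    [[-0.05,0,0,0],[-0.1,0,0,0],[-0.15,0,0,0],[-0.15,0,0,0],[0,0,0,0.066],[0,0,0,0.069],[0,0,0,0.069],[0,0,0,0.069],[0,0,0,0.069],[0,0,0,0.069],[0,0,0,0.069],[0,0,0,0.069],[0,0,0,0.069],[0,0,0,0.069],[0,0,0,0.069],[0,0,0,0.069],[0,0,0,0],[0,0,0,0],[0,0,0,0],[0,0,0,0]],
  ],
)

```text
t: 20.02
tool_pos: [0.393, 0.2634, 0.1461]
tool_rot: [-0.155, 1.565, 0.155]
contact_force: [-0.3, 0.0, -0.4]
opening: 0.0683
```

```bash
python3 - <<'E'
from h import *
plan((.486,-.0554,.10,11),(.486,-.0554,.014,11))
E
```

```text
t 20.02 pos [0.393  0.2634 0.1461] yaw 11.33 tiltx [-0. -0. -1.] open 0.0683 F [-0.3  0.  -0.4]
 turn 1 x 0.0037
 shift 9 x [ 0.0205 -0.147   0.0135]
 shift 3 x [0.1147 0.     0.    ]
```

>>> move_arm(
  increments=[
    [[0.0205,-0.147,0.0135,0.004],[0.0205,-0.147,0.0135,0],[0.0205,-0.147,0.0135,0],[0.0205,-0.147,0.0135,0],[0.0205,-0.147,0.0135,0],[0.0205,-0.147,0.0135,0],[0.0205,-0.147,0.0135,0],[0.0205,-0.147,0.0135,0],[0.0205,-0.147,0.0135,0],[0,0,0,0],[0,0,0,0],[0,0,0,0],[0,0,0,0],[0,0,0,0],[0,0,0,0]],
  ],
)

```text
t: 21.27
tool_pos: [0.4855, -0.0545, 0.1002]
tool_rot: [-0.151, 1.565, 0.151]
contact_force: [-0.6, 0.2, 0.9]
opening: 0.0683
```

```bash
python3 - <<'E'
from h import *
plan((.486,-.0554,.015,11))
im=ctrl.get_image('top'); P=cloud(im); ok=im['depth']>0
def sel(x,y,r,z0,z1):
    m=ok&(np.hypot(P[...,0]-x,P[...,1]-y)<r)&(P[...,2]>z0)&(P[...,2]<z1); return P[m]
q=sel(.393,.263,.04,.027,.045); print('cutter',[np.round(a,1) for a in cv2.minAreaRect((q[:,:2]*1000).astype(np.float32))],len(q),np.percentile(q[:,2],[5,50,95]))
E
```

```text
t 21.27 pos [ 0.4855 -0.0545  0.1002] yaw 11.01 tiltx [ 3.e-04 -0.e+00 -1.e+00] open 0.0683 F [-0.6  0.2  0.9]
 shift 3 x [ 0.1136 -0.0014  0.0004]
cutter [array([395.4, 261.4]), array([46. , 46.1]), np.float64(88.7)] 103 [0.02784023 0.0330948  0.03677134]
```

Cutter seated at (395, 261), rim at about 35 mm. Now the tile.

>>> move_arm(
  increments=[
    [[0.11,-0.003,0,0],[0.11,0,0,0],[0.06,0,0,0],[0.04,0,0,0],[0.021,0,0,0],[0,0,0,0],[0,0,0,0],[0,0,0,0],[0,0,0,0],[0,0,0,0]],
  ],
)

```text
t: 22.15
tool_pos: [0.4865, -0.0565, 0.0159]
tool_rot: [-0.15, 1.564, 0.149]
contact_force: [-0.5, -0.1, -0.1]
opening: 0.0686
```

```bash
python3 - <<'E'
from h import *
plan((.486,-.0554,.0145,11))
E
```

```text
t 22.15 pos [ 0.4865 -0.0565  0.0159] yaw 10.89 tiltx [ 2.1e-03 -5.0e-04 -1.0e+00] open 0.0686 F [-0.5 -0.1 -0.1]
 shift 1 x [ 0.0056  0.0048 -0.0013]
```

>>> move_arm(
  increments=[
    [[0.003,0,0,0],[0,0,0,0],[0,0,0,0],[0,0,0,0],[0,0,0,0],[0,0,0,0],[0,0,0,0],[0,0,0,0],[0,0,0,0],[0,0,0,0]],
  ],
  gripper=1,
  squeeze=30,
)

```text
t: 22.98
tool_pos: [0.486, -0.0564, 0.0144]
tool_rot: [-0.149, 1.565, 0.149]
contact_force: [0.2, -0.3, 3.6]
opening: 0.0323
```

>>> move_arm(
  increments=[
    [[-0.03,0,0,0],[-0.08,0,0,0],[-0.1,0,0,0],[-0.1,0,0,0],[-0.04,0,0,0],[0,0,0,0],[0,0,0,0],[0,0,0,0],[0,0,0,0]],
  ],
)

```text
t: 23.73
tool_pos: [0.4843, -0.0559, 0.0994]
tool_rot: [-0.148, 1.569, 0.15]
contact_force: [-0.3, -0.9, -0.9]
opening: 0.0331
```

```bash
python3 - <<'E'
from h import *
plan((.3871,.1871,.1,-4.5),(.3871,.1871,.034,-4.5))
s=ctrl.get_image('scene'); save(s,'s6.png',(170,290,290,410),6); P=cloud(s); t=ctrl.get_obs()['tool_pos']; d=s['depth']>0
m=d&(np.abs(P[...,0]-t[0])<.03)&(np.abs(P[...,1]-t[1])<.03)&(P[...,2]>.05)&(P[...,2]<t[2]+.02)
q=P[m]; px=s['pixels'][m].astype(int); red=px[:,0]>px[:,2]+35
print('tile z rel',np.percentile(q[red][:,2]-t[2],[0,5,50,95,100]).round(4),q[red].mean(0)-t); print('fingers',np.percentile(q[~red][:,2]-t[2],[0,2,5,20]).round(4))
E
```

```text
t 23.73 pos [ 0.4843 -0.0559  0.0994] yaw 10.88 tiltx [-0.0036  0.001  -1.    ] open 0.0331 F [-0.3 -0.9 -0.9]
 turn 3 x 0.057
 shift 7 x [ 0.      0.1341 -0.0663]
 shift 2 x [ 1.32e-01 -1.00e-04  5.00e-04]
tile z rel [-0.0143 -0.013  -0.0089 -0.0062 -0.006 ] [-0.01397979 -0.0031378  -0.00932493]
fingers [-0.0148 -0.0134 -0.0126 -0.0076]
```

View pics/s6.png

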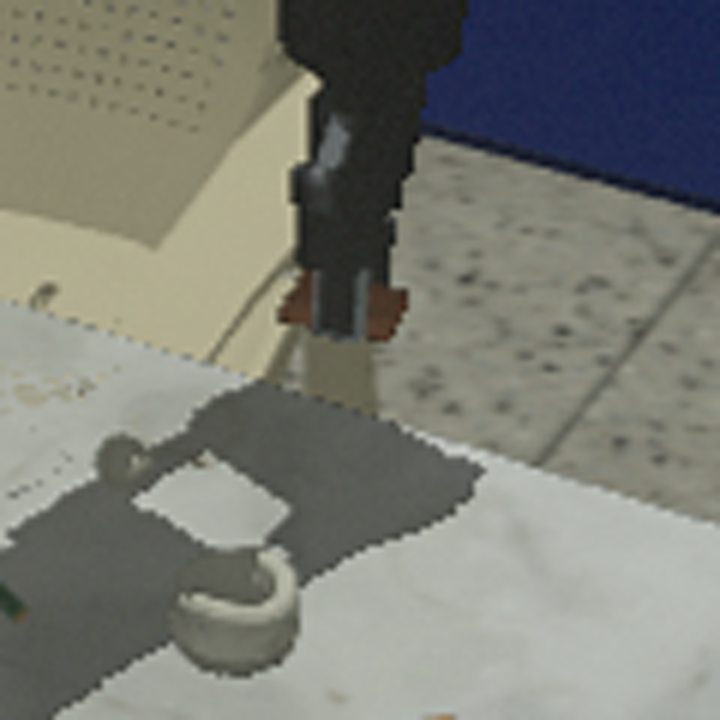

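The tile is held flat, with its underside 14 mm and the tips about 13 mm below the TCP. Release will be with tips just above the insert top (TCP at about 33 mm).

>>> move_arm(
  increments=[
    [[0,0,0,0.057],[0,0,0,0.057],[0,0,0,0.057],[0,0.134,-0.066,0],[0,0.134,-0.066,0],[0,0.134,-0.066,0],[0,0.134,-0.066,0],[0,0.134,-0.066,0],[0,0.134,-0.066,0],[0,0.134,-0.066,0],[0,0,0,0],[0,0,0,0],[0,0,0,0],[0,0,0,0],[0,0,0,0],[0,0,0,0]],
  ],
)

```text
t: 25.12
tool_pos: [0.3894, 0.1855, 0.1014]
tool_rot: [0.063, 1.57, -0.064]
contact_force: [0.6, 0.0, -0.9]
opening: 0.0333
```

```bash
python3 - <<'E'
from h import *
plan((.3871,.1871,.034,-4.5))
E
```

```text
t 25.12 pos [0.3894 0.1855 0.1014] yaw -4.64 tiltx [-2.e-04 -2.e-04 -1.e+00] open 0.0333 F [ 0.6  0.  -0.9]
 shift 2 x [ 0.1348  0.0028 -0.0049]
```

>>> move_arm(
  increments=[
    [[0.1,0.005,-0.01,0],[0.08,0,0,0],[0.05,0,0,0],[0.025,0,0,0],[0.012,0,0,0],[0,0,0,0],[0,0,0,0],[0,0,0,0],[0,0,0,0],[0,0,0,0],[0,0,0,0]],
  ],
)

```text
t: 26.03
tool_pos: [0.3869, 0.1881, 0.0353]
tool_rot: [0.062, 1.569, -0.061]
contact_force: [-0.3, -0.7, -1.0]
opening: 0.0327
```

```bash
python3 - <<'E'
from h import *
plan((.3871,.1871,.033,-4.5))
E
```

```text
t 26.03 pos [0.3869 0.1881 0.0353] yaw -4.5 tiltx [ 9.e-04  3.e-04 -1.e+00] open 0.0327 F [-0.3 -0.7 -1. ]
 shift 1 x [ 0.0092 -0.004   0.0011]
```

>>> move_arm(
  increments=[
    [[0.005,-0.003,0,0],[0.003,0,0,0],[0,0,0,0],[0,0,0,0],[0,0,0,0],[0,0,0,0]],
  ],
)

```text
t: 26.53
tool_pos: [0.3865, 0.1873, 0.0328]
tool_rot: [0.062, 1.57, -0.062]
contact_force: [-0.3, 0.3, -0.5]
opening: 0.0327
```

>>> move_arm(
  increments=[
    [[0,0,0,0],[0,0,0,0],[0,0,0,0],[0,0,0,0],[0,0,0,0]],
  ],
  gripper=0.4,
)

```text
t: 26.95
tool_pos: [0.3865, 0.1872, 0.0328]
tool_rot: [0.062, 1.57, -0.062]
contact_force: [-0.5, 0.4, -0.8]
opening: 0.0516
```

>>> move_arm(
  increments=[
    [[-0.05,0,0,0],[-0.1,0,0,0],[-0.12,0,0,0],[-0.12,0,0,0],[0,0,0,0],[0,0,0,0],[0,0,0,0],[0,0,0,0]],
  ],
)

```text
t: 27.62
tool_pos: [0.3855, 0.1869, 0.1287]
tool_rot: [0.061, 1.573, -0.062]
contact_force: [0.1, -0.5, -0.1]
opening: 0.0515
```

```bash
python3 - <<'E'
from h import *
plan((.4396,-.2986,.11,-4.5),(.4396,-.2986,.02,-4.5))
E
```

```text
t 27.62 pos [0.3855 0.1869 0.1287] yaw -4.5 tiltx [-2.7e-03 -8.0e-04 -1.0e+00] open 0.0515 F [ 0.1 -0.5 -0.1]
 shift 14 x [ 0.0054 -0.1371  0.0263]
 shift 3 x [1.2e-01 1.0e-04 3.0e-04]
```

>>> move_arm(
  increments=[
    [[0.0054,-0.137,0.0263,0],[0.0054,-0.137,0.0263,0],[0.0054,-0.137,0.0263,0],[0.0054,-0.137,0.0263,0],[0.0054,-0.137,0.0263,0],[0.0054,-0.137,0.0263,0],[0.0054,-0.137,0.0263,0],[0.0054,-0.137,0.0263,0],[0.0054,-0.137,0.0263,0],[0.0054,-0.137,0.0263,0],[0.0054,-0.137,0.0263,0],[0.0054,-0.137,0.0263,0],[0.0054,-0.137,0.0263,0],[0.0054,-0.137,0.0263,0],[0,0,0,0],[0,0,0,0],[0,0,0,0],[0,0,0,0],[0,0,0,0],[0,0,0,0]],
  ],
  gripper=0.15,
)

```text
t: 29.28
tool_pos: [0.4406, -0.2969, 0.1113]
tool_rot: [0.061, 1.57, -0.06]
contact_force: [-0.2, 0.9, 0.8]
opening: 0.0725
```

```bash
python3 - <<'E'
from h import *
plan((.4396,-.2986,.021,-4.5))
im=ctrl.get_image('top'); P=cloud(im); ok=im['depth']>0
px=im['pixels'].astype(int)
m=ok&(np.hypot(P[...,0]-.387,P[...,1]-.187)<.045)&(P[...,2]>.0)&(P[...,2]<.04)
T=rect(im,.33,.53,.12,.32,.019); save({'pixels':T[:,:,::-1]},'t7.png',None,1.5)
E
```

```text
t 29.28 pos [ 0.4406 -0.2969  0.1113] yaw -4.42 tiltx [-2.e-04  2.e-04 -1.e+00] open 0.0725 F [-0.2  0.9  0.8]
 shift 3 x [ 0.1203 -0.0024 -0.0011]
```

View pics/t7.png

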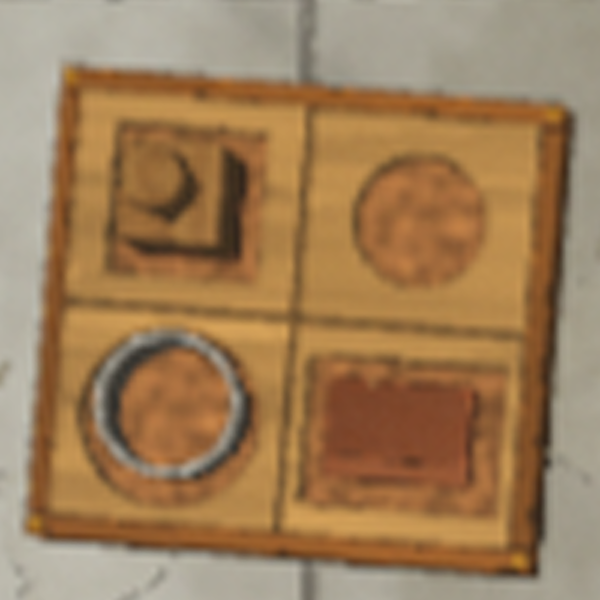

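The picture shows the stamp (square pocket), cutter (round) and tile (oblong, right side up) all down in their pockets and aligned. Now the ball.

>>> move_arm(
  increments=[
    [[0.11,-0.006,-0.002,0],[0.11,0,0,0],[0.07,0,0,0],[0.04,0,0,0],[0.03,0,0,0],[0,0,0,0],[0,0,0,0],[0,0,0,0],[0,0,0,0],[0,0,0,0],[0,0,0,0]],
  ],
)

```text
t: 30.25
tool_pos: [0.4404, -0.2999, 0.0222]
tool_rot: [0.061, 1.569, -0.062]
contact_force: [-0.6, 0.3, 0.1]
opening: 0.0724
```

>>> move_arm(
  increments=[
    [[0,0,0,0],[0,0,0,0],[0,0,0,0],[0,0,0,0],[0,0,0,0],[0,0,0,0],[0,0,0,0],[0,0,0,0],[0,0,0,0],[0,0,0,0]],
  ],
  gripper=1,
  squeeze=25,
)

```text
t: 31.08
tool_pos: [0.4402, -0.2997, 0.0217]
tool_rot: [0.061, 1.569, -0.062]
contact_force: [0.8, -0.5, 2.6]
opening: 0.0317
```

>>> move_arm(
  increments=[
    [[-0.03,0,0,0],[-0.08,0,0,0],[-0.1,0,0,0],[-0.12,0,0,0],[-0.04,0,0,0],[0,0,0,0],[0,0,0,0],[0,0,0,0],[0,0,0,0]],
  ],
)

```text
t: 31.83
tool_pos: [0.4388, -0.2984, 0.1115]
tool_rot: [0.064, 1.573, -0.06]
contact_force: [-0.6, 0.1, -0.9]
opening: 0.0315
```

```bash
python3 - <<'E'
from h import *
plan((.4569,.1817,.11,-4.5),(.4569,.1817,.035,-4.5))
s=ctrl.get_image('scene'); save(s,'s8.png',(190,310,360,480),5); P=cloud(s); t=ctrl.get_obs()['tool_pos']; d=s['depth']>0
m=d&(np.abs(P[...,0]-t[0])<.035)&(np.abs(P[...,1]-t[1])<.025)&(P[...,2]>.06)&(P[...,2]<t[2]+.02)
q=P[m]; px=s['pixels'][m].astype(int).sum(1); b=px>300
print('ball z rel',np.percentile(q[b][:,2]-t[2],[0,5,50,95,100]).round(4),b.sum()); print('fingers',np.percentile(q[~b][:,2]-t[2],[0,2,5,20]).round(4))
E
```

```text
t 31.83 pos [ 0.4388 -0.2984  0.1115] yaw -4.51 tiltx [-0.0031  0.0028 -1.    ] open 0.0315 F [-0.6  0.1 -0.9]
 shift 13 x [ 0.0009  0.1477 -0.0061]
 shift 2 x [ 0.15   -0.0004  0.0005]Traceback (most recent call last):
  File "<stdin>", line 6, in <module>
    return _quantile_unchecked(
        a, q, axis, out, overwrite_input, method, keepdims, weights)
    return _ureduce(a,
                    func=_quantile_ureduce_func,
    ...<5 lines>...
                    overwrite_input=overwrite_input,
                    method=method)
    r = func(a, **kwargs)
    result = _quantile(arr,
                       quantiles=q,
    ...<2 lines>...
                       out=out,
                       weights=wgt)
    slices_having_nans = np.isnan(arr[-1, ...])
                                  ~~~^^^^^^^^^
IndexError: index -1 is out of bounds for axis 0 with size 0
```

View pics/s8.png

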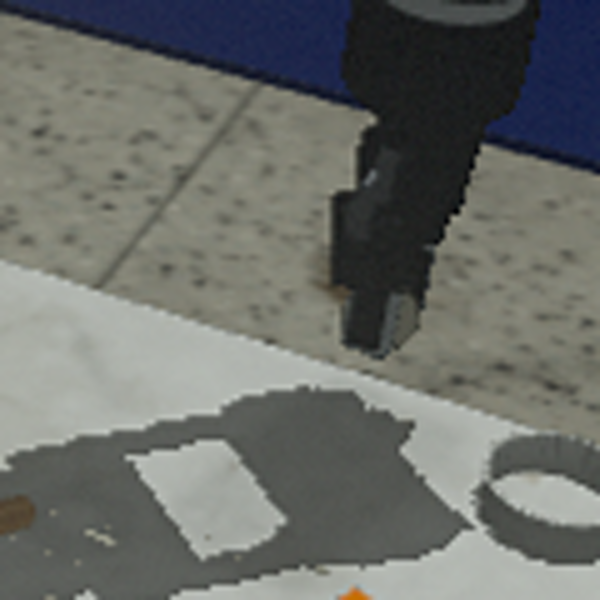

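Ball is held, opening 31.5 mm. Carrying it to the smaller round pocket.

>>> move_arm(
  increments=[
    [[0,0.148,-0.006,0],[0,0.148,-0.006,0],[0,0.148,-0.006,0],[0,0.148,-0.006,0],[0,0.148,-0.006,0],[0,0.148,-0.006,0],[0,0.148,-0.006,0],[0,0.148,-0.006,0],[0,0.148,-0.006,0],[0,0.148,-0.006,0],[0,0.148,-0.006,0],[0,0.148,-0.006,0],[0,0.148,-0.006,0],[0,0,0,0],[0,0,0,0],[0,0,0,0],[0,0,0,0],[0,0,0,0],[0,0,0,0],[0,0,0,0]],
  ],
)

```text
t: 33.55
tool_pos: [0.4585, 0.1807, 0.1139]
tool_rot: [0.063, 1.57, -0.063]
contact_force: [0.3, 0.1, 0.2]
opening: 0.0316
```

```bash
python3 - <<'E'
from h import *
plan((.4569,.1817,.035,-4.5))
E
```

```text
t 33.55 pos [0.4585 0.1807 0.1139] yaw -4.6 tiltx [ 1.e-04 -1.e-04 -1.e+00] open 0.0316 F [0.3 0.1 0.2]
 shift 3 x [ 0.1052  0.0012 -0.0022]
```

>>> move_arm(
  increments=[
    [[0.1,0.003,-0.007,0],[0.1,0,0,0],[0.06,0,0,0],[0.03,0,0,0],[0.02,0,0,0],[0,0,0,0],[0,0,0,0],[0,0,0,0],[0,0,0,0],[0,0,0,0],[0,0,0,0]],
  ],
)

```text
t: 34.47
tool_pos: [0.4571, 0.1826, 0.0371]
tool_rot: [0.062, 1.569, -0.061]
contact_force: [-0.1, -0.8, 0.1]
opening: 0.0315
```

```bash
python3 - <<'E'
from h import *
plan((.4569,.1817,.0347,-4.5))
E
```

```text
t 34.47 pos [0.4571 0.1826 0.0371] yaw -4.5 tiltx [ 1.2e-03  3.0e-04 -1.0e+00] open 0.0315 F [-0.1 -0.8  0.1]
 shift 1 x [ 0.0095 -0.0037 -0.0005]
```

>>> move_arm(
  increments=[
    [[0.005,-0.003,0,0],[0.004,0,0,0],[0,0,0,0],[0,0,0,0],[0,0,0,0],[0,0,0,0]],
  ],
)

```text
t: 34.97
tool_pos: [0.4568, 0.1817, 0.0346]
tool_rot: [0.062, 1.57, -0.062]
contact_force: [-1.6, -1.4, 5.2]
opening: 0.0311
```

>>> move_arm(
  increments=[
    [[0,0,0,0],[0,0,0,0],[0,0,0,0],[0,0,0,0],[0,0,0,0],[0,0,0,0]],
  ],
  gripper=0.35,
)

```text
t: 35.47
tool_pos: [0.4565, 0.1817, 0.034]
tool_rot: [0.062, 1.57, -0.062]
contact_force: [-0.1, -0.1, 0.4]
opening: 0.0557
```

>>> move_arm(
  increments=[
    [[-0.03,0,0,0],[-0.08,0,0,0],[-0.12,0,0,0],[-0.12,0,0,0],[-0.12,0,0,0],[0,-0.15,0,0],[0,-0.15,0,0],[0,-0.15,0,0],[0,-0.15,0,0],[0,-0.15,0,0],[0,-0.15,0,0],[0,0,0,0],[0,0,0,0],[0,0,0,0],[0,0,0,0],[0,0,0,0]],
  ],
)

```text
t: 36.8
tool_pos: [0.439, -0.0413, 0.1517]
tool_rot: [0.06, 1.57, -0.06]
contact_force: [1.2, 0.4, 0.2]
opening: 0.0558
```

```bash
python3 - <<'E'
from h import *
plan()
im=ctrl.get_image('top'); P=cloud(im); ok=im['depth']>0
def f(n,x,y,r,z0,z1):
    q=P[ok&(np.hypot(P[...,0]-x,P[...,1]-y)<r)&(P[...,2]>z0)&(P[...,2]<z1)]
    print(n,len(q),[np.round(a,1) for a in cv2.minAreaRect((q[:,:2]*1000).astype(np.float32))] if len(q)>5 else '',q[:,2].max().round(4) if len(q) else '')
f('ball',.457,.182,.035,.025,.06);f('stamp',.463,.258,.035,.036,.052);f('knob',.463,.258,.035,.055,.1);f('cutter',.393,.263,.035,.027,.045)
f('big',.485,-.385,.06,.015,.03);f('sball',.43,.02,.03,.008,.03)
save({'pixels':rect(im,.33,.53,.12,.32,.019)[:,:,::-1]},'t9.png',None,1.5)
s=ctrl.get_image('scene'); save(s,'s9.png',(180,340,200,500),2.5)
E
```

```text
t 36.8 pos [ 0.439  -0.0413  0.1517] yaw -4.37 tiltx [-1.e-04  2.e-04 -1.e+00] open 0.0558 F [1.2 0.4 0.2]
ball 194 [array([458.4, 180.8]), array([32.8, 32.2]), np.float64(61.3)] 0.0485
stamp 178 [array([462.6, 257.9]), array([35.2, 34.4]), np.float64(86.5)] 0.0501
knob 84 [array([462.6, 258.2]), array([20.2, 19.6]), np.float64(62.3)] 0.0728
cutter 103 [array([395.2, 261.1]), array([46.1, 46.1]), np.float64(2.8)] 0.039
big 165 [array([ 474.2, -386.3]), array([67.8, 68.6]), np.float64(3.3)] 0.0281
sball 68 [array([436.3,  22.7]), array([21.3, 17.3]), np.float64(72.3)] 0.0257
```

View pics/t9.png

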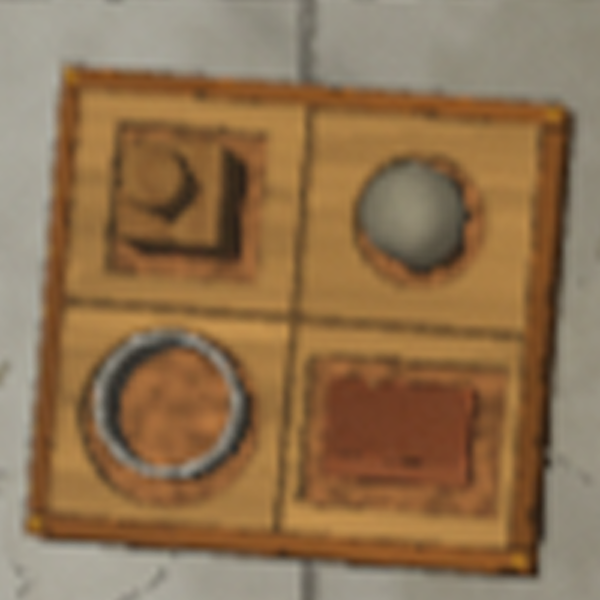

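```bash
python3 - <<'E'
from h import *
s=ctrl.get_image('scene'); P=cloud(s)
for r in ctrl.trace('scene','small_ball_center')[:1]:
    print(r['score'],r['pixel'],np.median(P[r['region']&(s['depth']>0)],0).round(3))
print(ctrl.finish_job())
E
```

```text
the job is handed in; nothing more can be done
None
```

I put all four pieces into their pockets, in the order stamp, cutter, tile, ball, and handed the job in at about 37 s of the 106 s allowed. The wrist force at the end of each move never read above about 7 N, and the arm finished clear of the tray.

**Stamp:** it stands upright with its knob up. It is centred in the square pocket to within about 1 mm, and its sides are within about 1° of the pocket's. Its knob top measured 71–73 mm, against 71 mm expected when seated.

**Cutter:** it lies flat, rim up, in the larger round pocket, about 3 mm off the computed centre. The rim is at about the seated height of 35 mm.

**Tile:** I used the dark-red one and left the orange look-alike alone. The last picture shows it flat, right side up and lengthwise in the oblong pocket. I did not measure its final height.

**Ball:** the larger ball sits in the smaller round pocket, about 2 mm off centre, with its top at the seated height.

**Large ring cutter:** its measured position did not change by more than 0.5 mm.

**Small ball:** this check is not conclusive. Its top-camera reading differed by 3 mm from the first one, most likely because the gripper was partly blocking the view. The last detection in the scene camera found nothing. The arm never came near it at its height.

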